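# Rebuild the filter stack on the fume extractor head

## Task

Put the solder-fume extractor head back together: slide the perforated support plate, flange down, over the post onto the deck, then the plain spacer tube on top of it, and last push the clamp cap straight down until it clicks past the sprung balls and sits fully home on the spacer. The post is not exactly in the middle of the deck, so feel for it, and never push on the head or its post with more than about 50 newtons. Let go of everything and leave the other things on the bench where they are.

Things in the scene. Friction and masses are not known exactly. Their poses are not given: they have to be found in the camera images.
- base: Extractor head, fixed to the table: round cast-aluminium deck 104 mm across, 20 mm high (flat top 96 mm across, a thumbscrew low on two sides), with an upright rigid steel post. Origin: centre of the underside, z up. The post's axis is up to 9 mm off this origin along the base's x and up to 9 mm along its y, differently every time and not measured: find it by touch or sight.
- deck (a point): Centre of the deck's flat top (not of the post), 20 mm above the base's origin. The post, in heights above the base's origin: barrel 23 mm diameter from the deck up to 58 mm, cone from 58 to 62 mm, neck 18 mm diameter from 62 mm to its top at 88 mm (top edge chamfered 1.5 mm).
- balls (a point): Point on the deck's own axis (not the post's), 75.5 mm above the base's origin: the height of the three small sprung balls that stick out of the post's neck to 23 mm across. Pressing the cap past them takes about 8 N; layers with a 26 mm bore pass them freely.
- plate: Filter support plate, loose, bare aluminium, 90 g: perforated flange 54 mm diameter, 5 mm thick, with a hub 34 mm diameter on it up to 20 mm height; bore 26 mm right through. Lies on the cutting mat (mat top at z = 2.7 mm), flange down. Origin: centre of the underside, z up. Grip it by the hub. Fully down on the deck its origin is 20 mm above the base's.
- spacer: Spacer, loose, plain grey plastic tube 34 mm outside diameter, 24 mm high, bore 26 mm, 60 g; stands on the cutting mat. Either end may go down. Origin: centre of the underside, z up. Fully down on the plate's hub its origin is 40 mm above the base's.
- cap: Clamp cap, loose, black plastic ribbed knob 40 mm diameter, 33 mm high, closed on top, 70 g; stands on the cutting mat, open end down. Bore 20 mm for the first 7 mm (a lip that snaps under the balls), 26 mm above that, 27 mm deep in all. Origin: centre of the underside, z up. It meets the balls at about 80 mm above the base's origin; fully home on the spacer its origin is 64 mm above the base's.
- flush_cutters: Bystander: flush cutters, red handles, 52x128x12 mm. Origin: middle of the underside. Leave alone.
- dev_board: Bystander: small purple circuit board, 62x56x21 mm. Origin: middle of the underside. Leave alone.
- loupe: Bystander: small black eye loupe, 35 mm across, 33 mm high. Origin: middle of the underside. Leave alone.
Things that resemble listed ones, but are neither listed nor needed, are in the scene too. Leave any orange look-alike of the spacer alone.

How it is judged:
By the outcome, as a careful person would: the job done as asked, in the order asked, and still so for the second after the job is handed in, with the robot touching nothing.
It also fails if it takes over 72 s, if anything falls off the work surface, if the arm or the gripper's body presses on something with over 40 N, if the wrist force passes 120 N, or if a joint passes its speed limit or range.

## Robot

A 6-joint arm with a two-finger parallel gripper is mounted at the origin on a cart in front of the work surface, level with it; the furniture and walls round the work are solid. World frame = base frame: x ahead of the robot, y to its left, z up, the work surface at z = 0. Lengths are in mm, angles in rad, forces in N, time in s.
With the tool pointing down it reaches from about 400 to 925 mm from the base axis. Payload 3.4 kg.
Tool frame: the origin (TCP) lies between the finger pads; the fingertips stand 14 mm ahead of it and the grasp point (between the pads) lies 5 mm behind it; z points along the fingers, y is the line along which they close (so a half turn about z gives the same grasp; the last joint's range is limited). The gripper opens to 85 mm and grips with 20 to 120 N. Pads are 22 mm wide; open, the fingers measure 114 mm over their backs; the gripper's body (76 mm by 85 mm) begins 54 mm behind the grasp point. The pads swing forward as they close: fully open they stand 13 mm farther back than shut.
Start: joints at [-0.073, 0.307, 1.506, -0, 1.328, -0.073], TCP at [575.005, -0.025, 245.305] pointing down, gripper open.
Joint ranges: [-3.12, 3.12], [-1.05, 2.28], [0.14, 2.33], [-1.42, 4.57], [0.1, 2.73], [-2.68, 2.68]. Speed limits (rad/s): [2.57, 2.57, 3.14, 3.14, 3.14, 3.14].

## Interface

Orientations are given as a unit quaternion [w, x, y, z].
In Python, from bench import status, imaging, r gives the robot as it stands.
- The arm moves only by the tool jog_arm, never from a script. Its argument "plan" is a list that holds one entry, the list of rows, each a list of 7 numbers: the closure in counts, from 0 (fully open) to 255 (shut), then the shift along the world's x, y, z in mm, then the turn, a rotation vector about the world's x, y, z in rad. In form: [[[grip, x, y, z, ax, ay, az], ...]]. A call has 1 to 5 rows; each row is the pose to reach, as a shift and turn from the pose commanded when the call began; what a row does not reach only later rows make up. A row lasts 1/8 s, in which the tool goes at most 62.5 mm and 10.7 degrees, less where a joint would pass 70% of its speed; a pose out of reach is approached as far as the arm can. A call with a gripper value outside its range is refused whole. The fingers move at their own pace and stop on an object; "grip_force" is the grip in N (left out, the last holds). Time passes only in rows, so rows that repeat a pose let the fingers close. It gives the time, the measured TCP pose, the force, the opening and the grip force at its end, in the units of the state.
- status.get_state(): the state, without advancing time (a new reading comes with each control period).
- imaging.grab_frame(name): name is "scene" or "side" or "wrist"; returns the picture (384x512x3 uint8, blue, green, red); there is no depth.
- imaging.camera_info(name): a dict with "mtx" (3x3 intrinsics, pixels), "view" (4x4, takes a point from world to camera coordinates). Camera axes: x right, y up, looking along -z (the intrinsics and any distortion apply to the point x, -y, -z); pixel columns grow to the right and rows downward; lengths in mm; the calibration is good to about 2 mm. A picture is of the moment at which its call begins: read the wrist's pose just before it. camera_info takes no time and is no camera call; for the wrist camera it gives the pose at the moment of the call.
- r.hand_in(): hands the job in; it is judged then, once.
The state is a dict: "t": time; "joint_pos": joint angles; "dq": joint speeds; "effort": joint torques, N m; "ee_pos": TCP position; "orientation": TCP orientation; "wrist_force": force on the tool from outside, world axes, zero at the start; "ft_torque": the same for the moment, N m; "grip_width": finger opening in mm; "grasp_force": force on a finger pad.
Only numpy, scipy, OpenCV 4.12 (cv2) and the standard library are available. Lean on these libraries where they do the work, as an engineer would, in place of code of your own. Each camera call takes 0.05 s, during which the arm holds its last target. There are 200 camera calls.

## Working session

There is one attempt and no reset: what is moved stays moved. The work goes in short steps, Python scripts to look and compute and a tool call to move; the robot and the scene stay as the last step left them, time stands still between calls to the robot, and variables do not carry over. Pictures are saved under pics/ and viewed, at most 10 in all, crops included, and the job is handed in when it is done.

Besides the shell and the picture viewer there is one more tool, called after ">>>" as a command line: name --argument value ..., lists and objects as JSON in quotes. jog_arm: Moves the arm, as the interface text tells. Its arguments: {"type":"object","properties":{"plan":{"type":"array","items":{"type":"array","items":{"type":"array","items":{"type":"number"}}}},"grip_force":{"type":"number"}},"required":["plan"]}

```bash
mkdir -p pics; cat > h.py <<'E'
import numpy as np, cv2
from bench import status, imaging, r
def cam(n):
    c=imaging.camera_info(n); return c,np.array(c['mtx'],float),np.array(c['view'],float)
def px2w(n,u,v,z,info=None):
    c,K,V=info or cam(n); d=np.array(c['dist'],float) if 'dist' in c else None
    p=cv2.undistortPoints(np.array([[[u,v]]],float),K,d)[0,0]
    dc=np.array([p[0],-p[1],-1.0]); R=V[:3,:3]; o=-R.T@V[:3,3]; w=R.T@dc
    return o+w*(z-o[2])/w[2]
def w2px(n,P,info=None):
    c,K,V=info or cam(n); q=V[:3,:3]@np.array(P,float)+V[:3,3]
    x=K@np.array([q[0],-q[1],-q[2]]); return x[:2]/x[2]
E
python3 - <<'E'
from h import *
for n in ("scene","side","wrist"):
    c,K,V=cam(n); print(n,c.keys(),K.round(1).tolist(),(-V[:3,:3].T@V[:3,3]).round(0))
    cv2.imwrite(f"pics/{n}0.png",imaging.grab_frame(n))
s=cv2.imread("pics/scene0.png");d=cv2.imread("pics/wrist0.png")
cv2.imwrite("pics/s0.png",cv2.resize(s,(800,600)))
cv2.imwrite("pics/w0.png",cv2.resize(d,(800,600)))
print(status.get_state())
E
```

```text
scene dict_keys(['mtx', 'view']) [[460.1, 0.0, 259.7], [0.0, 460.1, 198.4], [0.0, 0.0, 1.0]] [178. 675. 794.]
side dict_keys(['mtx', 'view']) [[402.6, 0.0, 257.5], [0.0, 402.6, 189.2], [0.0, 0.0, 1.0]] [  87. -582.  399.]
wrist dict_keys(['mtx', 'view']) [[284.0, 0.0, 258.2], [0.0, 284.0, 192.3], [0.0, 0.0, 1.0]] [576.  66. 374.]
{'t': 0.15, 'joint_pos': array([-7.35066745e-02,  3.07404002e-01,  1.50737754e+00,  2.78818632e-05,
        1.32834993e+00, -7.34700817e-02]), 'dq': array([-0.00115082, -0.00187152, -0.00383312,  0.00120049, -0.00157867,
        0.00095204]), 'effort': array([ 7.71606137e-04, -4.57977819e+01, -2.52218986e+01, -9.54763436e-05,
        8.49722768e-03, -4.89260890e-05]), 'ee_pos': array([5.74506375e+02, 1.76822554e-02, 2.44589387e+02]), 'orientation': array([-5.91370017e-04,  7.07121883e-01,  7.07091260e-01, -4.92395198e-04]), 'wrist_force': array([-0.15169418,  0.40886114, -0.12239707]), 'ft_torque': array([-0.05551669,  0.0652909 , -0.01731493]), 'grasp_force': 0.0, 'grip_width': 85.44446992522029}
```

View pics/s0.png

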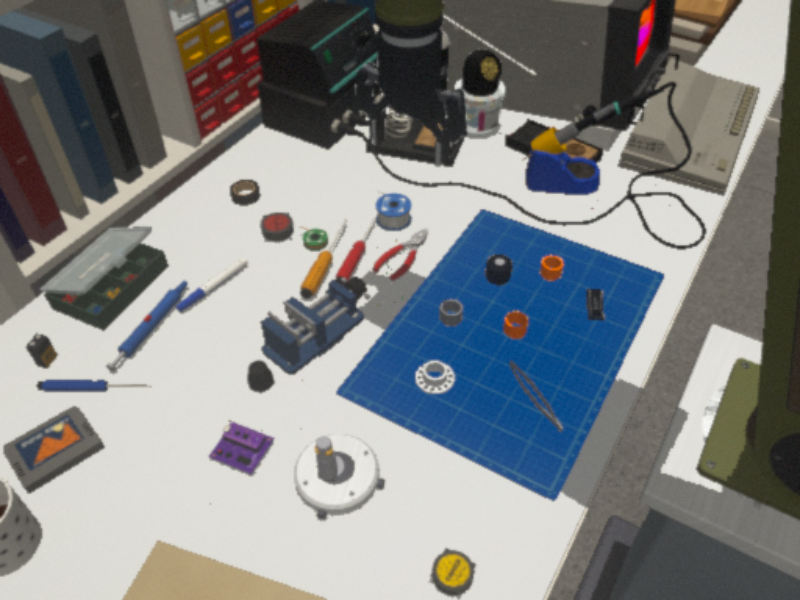

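View pics/w0.png

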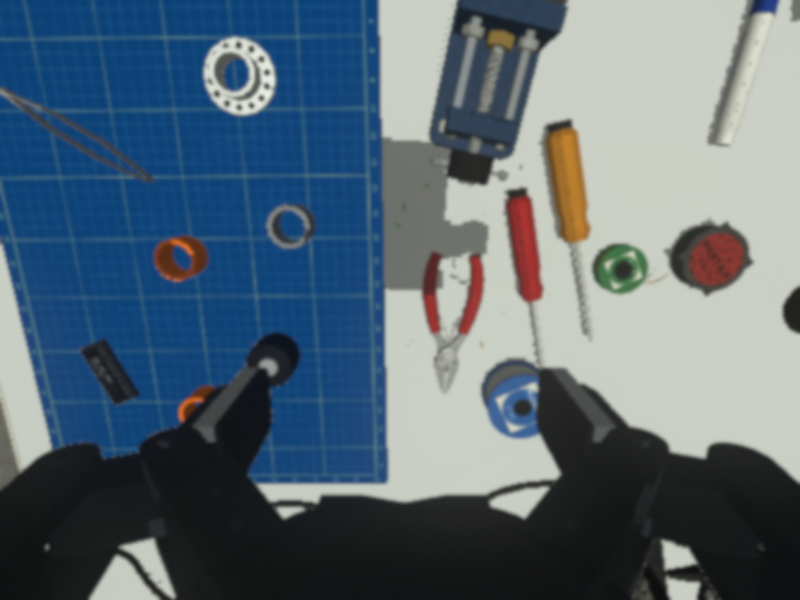

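The scene view (800x600 pixels) shows the deck at (337,470), with its post top near (323,443). The plate is at (435,377), the grey spacer at (451,312) and a black knob on the mat at (498,268). The orange look-alikes are at (551,267) and (515,324), and the black loupe is off the mat at (260,376). The wrist view shows the plate at (240,75), the spacer at (290,226) and the knob at (273,360).

Cap candidates are the black knob on the mat (498,268) and the black item off the mat (260,376). The one on the mat fits the description. For the spacer, the grey tube fits and the orange ones don't.

```bash
python3 - <<'E'
from h import *
S=0.64
sc=cam("scene"); wr=cam("wrist")
for n,s,w,z in [("plate top",(435,369),(233,73),22.7),("spacer top",(452,305),(290,226),26.7),("cap top",(498,261),(268,366),35.7),("loupe",(260,369),None,33),("posttop",(323,440),None,88),("deck",(337,466),None,20),("cutters",(400,255),(455,310),5),("board",(242,446),None,15),("o1",(515,318),(181,258),26.7),("o2",(551,260),None,26.7)]:
    print(n,px2w("scene",s[0]*S,s[1]*S,z,sc).round(1), px2w("wrist",w[0]*S,w[1]*S,z,wr).round(1) if w else "")
im=cv2.imread("pics/scene0.png")
a=cv2.resize(im[150:265,255:375],None,fx=5,fy=5,interpolation=cv2.INTER_CUBIC)
cv2.imwrite("pics/c1.png",a)
si=cv2.imread("pics/side0.png"); 
cv2.imwrite("pics/side0b.png",cv2.resize(si,(800,600)))
E
```

```text
plate top [449.4 141.8  22.7] [452.4 141.   22.7]
spacer top [483.7  29.3  26.7] [487.1  32.1  26.7]
cap top [463.  -79.5  35.7] [463.5 -81.1  35.7]
loupe [646.9 267.6  33. ] 
posttop [486.8 341.4  88. ] 
deck [480.7 330.8  20. ] 
cutters [615.5 -43.1   5. ] [619.5 -42.2   5. ]
board [601.1 365.6  15. ] 
o1 [394.1   5.9  26.7] [399.2   7.1  26.7]
o2 [ 396.9 -132.    26.7]
```

View pics/c1.png

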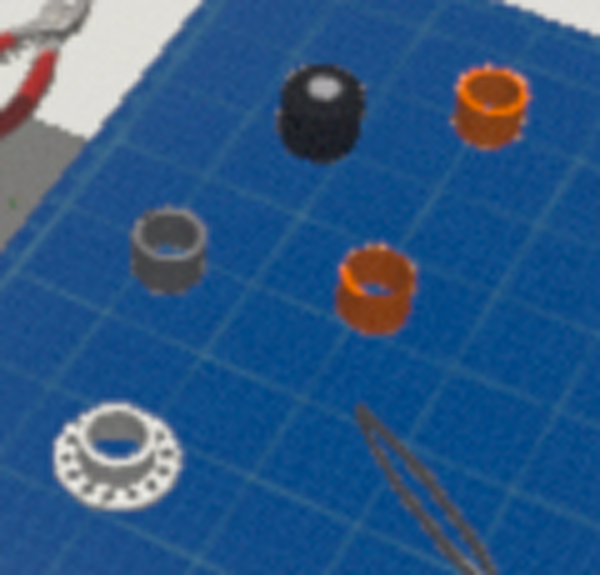

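View pics/side0b.png

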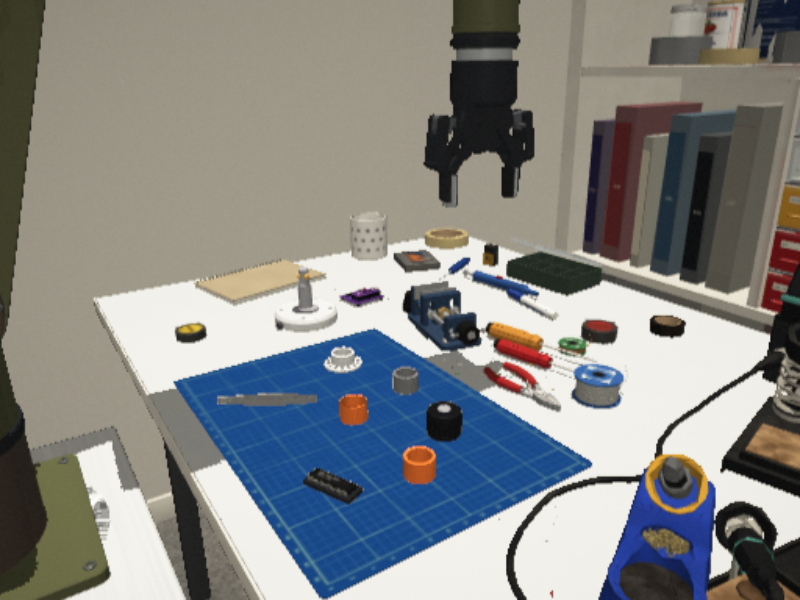

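The crop confirms the grey tube (170,250) as the spacer and the black ribbed knob with a pale top dot (322,110) as the cap. The side view agrees: knob at (444,420), plate at (342,358) and spacer at (405,380). Both orange tubes stand clear of them. Next I'll look at the post from above.

>>> jog_arm --plan '[[[0,-18,55,-11,0,0,0],[0,-36,110,-22,0,0,0],[0,-54,165,-33,0,0,0],[0,-72,220,-44,0,0,0],[0,-90,275,-55,0,0,0]]]'

```text
t: 0.78
ee_pos: [484.2, 276.5, 189.8]
orientation: [0.0, 0.707, 0.707, -0.0]
wrist_force: [1.0, 0.5, 0.2]
grip_width: 85.5
grasp_force: 0.0
```

>>> jog_arm --plan '[[[0,0,0,0,0,0,0],[0,0,0,0,0,0,0]]]'

```text
t: 1.02
ee_pos: [484.8, 274.8, 190.1]
orientation: [0.0, 0.707, 0.708, -0.0]
wrist_force: [0.1, 0.7, 0.1]
grip_width: 85.4
grasp_force: 0.0
```

```bash
python3 - <<'E'
from h import *
i=cam("wrist"); im=imaging.grab_frame("wrist"); cv2.imwrite("pics/post.png",im)
print(status.get_state()['ee_pos'].round(1), (-i[2][:3,:3].T@i[2][:3,3]).round(1))
u,v=w2px("wrist",(486,341,88),i);print(u,v)
u,v=int(u),int(v)
np.savez("pics/post.npz",K=i[1],V=i[2])
c=im[max(0,v-75):v+75,u-100:u+100]; print(max(0,v-75),u-100)
cv2.imwrite("pics/postc.png",cv2.resize(c,None,fx=4,fy=4,interpolation=cv2.INTER_CUBIC))
E
```

```text
[485.3 274.3 190.3] [485.9 341.2 319.1]
258.59091812898174 115.32513960218459
40 158
```

View pics/postc.png

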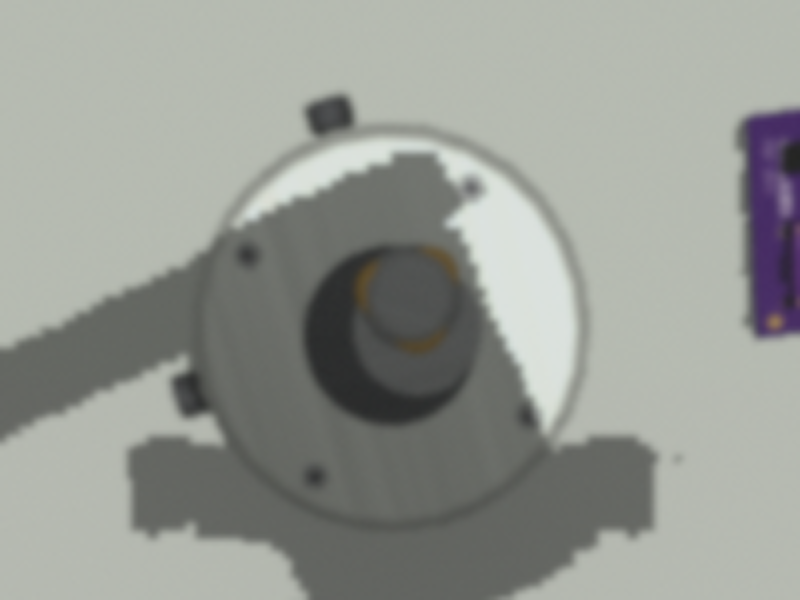

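The post top (the neck, with gold balls around it) is centred at crop (412,294), with the barrel rim around (417,335). The deck outline is centred at about (392,326). Now I'll convert those to positions and go on to look at the plate.

```bash
python3 - <<'E'
from h import *
d=np.load("pics/post.npz"); i=({},d['K'],d['V'])
f=lambda x,y:(158+(x+.5)/4-.5, 40+(y+.5)/4-.5)
for n,p,z in [("top",(412,294),88),("barrel58",(417,335),58),("deck",(392,326),20)]:
    print(n,px2w("wrist",*f(*p),z,i).round(1))
print(np.array(i[2])[:3,:3].round(3))
E
```

```text
top [487.6 342.7  88. ]
barrel58 [489. 334.  58.]
deck [483.  335.2  20. ]
[[ 1.     0.    -0.001]
 [-0.     0.965 -0.263]
 [ 0.001  0.263  0.965]]
```

>>> jog_arm --plan '[[[0,-12,-50,-8,0,0,0],[0,-24,-100,-16,0,0,0],[0,-34,-150,-24,0,0,0],[0,-34,-199,-30,0,0,0],[0,-34,-199,-30,0,0,0]]]'

```text
t: 1.7
ee_pos: [450.6, 71.6, 160.4]
orientation: [0.0, 0.71, 0.704, -0.001]
wrist_force: [0.2, -0.0, 0.8]
grip_width: 85.3
grasp_force: 0.0
```

>>> jog_arm --plan '[[[0,0,0,0,0,0,0],[0,0,0,0,0,0,0]]]'

```text
t: 1.95
ee_pos: [451.5, 76.4, 160.7]
orientation: [0.0, 0.707, 0.707, 0.0]
wrist_force: [0.6, 0.7, 1.1]
grip_width: 85.5
grasp_force: 0.0
```

```bash
cat > part.py <<'E'
from h import *
import sys
def look(name,x,y,z,kind,win=45):
    i=cam("wrist"); im=imaging.grab_frame("wrist"); cv2.imwrite(f"pics/{name}.png",im)
    np.savez(f"pics/{name}.npz",K=i[1],V=i[2])
    u,v=map(int,w2px("wrist",(x,y,z),i)); x0,y0=max(0,u-win),max(0,v-win)
    c=im[y0:v+win,x0:u+win].astype(int); b,g,rr=c[...,0],c[...,1],c[...,2]
    m=((b-rr)<35) if kind!="black" else (c.max(2)<70)
    m=m.astype(np.uint8)
    n,l,s,ce=cv2.connectedComponentsWithStats(m)
    k=1+np.argmin([np.hypot(*(ce[j]-[u-x0,v-y0]))-s[j,4]*.01 for j in range(1,n)])
    cs,h=cv2.findContours((l==k).astype(np.uint8),cv2.RETR_CCOMP,cv2.CHAIN_APPROX_NONE)
    print(status.get_state()['ee_pos'].round(1),"expected px",(u,v))
    for q in sorted(cs,key=len)[-3:]:
        if len(q)<10: continue
        e=cv2.fitEllipse(q); print("ellipse",[round(e[0][0]+x0,1),round(e[0][1]+y0,1)],np.round(e[1],1), [px2w("wrist",e[0][0]+x0,e[0][1]+y0,zz,i).round(1).tolist() for zz in z_list])
    return c,x0,y0
name,x,y,kind=sys.argv[1],float(sys.argv[2]),float(sys.argv[3]),sys.argv[4]
z_list=[float(a) for a in sys.argv[5:]]
look(name,x,y,z_list[0],kind)
E
python3 part.py plate 451 141 gray 22.7 7.7 2.7
```

```text
[451.4  76.7 160.6] expected px (256, 117)
ellipse [256.4, 116.1] [28.2 29.1] [[451.0, 142.0, 22.7], [450.9, 142.0, 7.7], [450.9, 142.0, 2.7]]
ellipse [256.5, 115.6] [53.9 56.3] [[451.1, 142.5, 22.7], [451.0, 142.5, 7.7], [450.9, 142.5, 2.7]]
```

```bash
python3 - <<'E'
from h import *
d=np.load("pics/post.npz"); i=({},d['K'],d['V'])
f=lambda a:cv2.convertScaleAbs(a,alpha=1.6)
p=cv2.imread("pics/post.png")[90:140,236:286]
s=cv2.imread("pics/scene0.png"); u,v=map(int,w2px("scene",(486,338,50))); s=s[v-35:v+35,u-35:u+35]; print("scene crop",u-35,v-35)
q=cv2.imread("pics/side0.png"); u,v=map(int,w2px("side",(486,338,50))); q=q[v-25:v+25,u-25:u+25]; print("side",u-25,v-25)
R=lambda a:cv2.resize(a,(400,400),interpolation=cv2.INTER_CUBIC)
o=np.hstack([f(R(p)),R(s)]); cv2.imwrite("pics/pp.png",o)
E
```

```text
scene crop 174 256
side 169 160
```

View pics/pp.png

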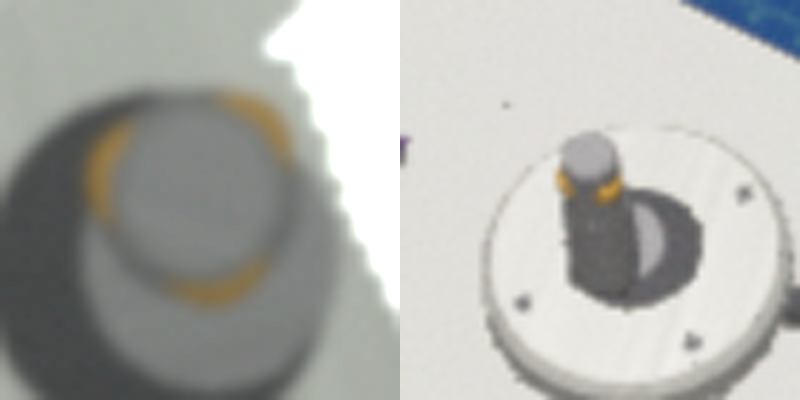

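The post is the neck ringed by the three gold balls, with its centre at left-half crop (198,192). The lighter disc below and to the right of it in that half is only a lit patch on the deck, as the scene half shows. That puts the post axis at about (487, 342), offset (+4, +7) from the deck centre and inside the 9 mm limit. The plate is at (451, 142). Next I'll grasp the plate.

>>> jog_arm --plan '[[[0,0,40,-40,0,0,0],[0,0,66,-80,0,0,0],[0,0,66,-110,0,0,0],[0,0,66,-128,0,0,0],[0,0,66,-136,0,0,0]]]' --grip_force 40

```text
t: 2.62
ee_pos: [450.4, 143.0, 23.2]
orientation: [-0.0, 0.706, 0.708, -0.001]
wrist_force: [-0.0, 0.6, -0.5]
grip_width: 85.7
grasp_force: 0.0
```

>>> jog_arm --plan '[[[150,0,0,0,0,0,0],[150,0,0,0,0,0,0],[255,0,0,0,0,0,0],[255,0,0,0,0,0,0],[255,0,0,0,0,0,0]]]'

```text
t: 3.25
ee_pos: [451.6, 142.1, 25.5]
orientation: [0.0, 0.707, 0.707, 0.001]
wrist_force: [0.2, 0.3, 4.7]
grip_width: 32.1
grasp_force: 39.2
```

>>> jog_arm --plan '[[[255,0,0,0,0,0,0],[255,0,0,0,0,0,0],[255,0,0,0,0,0,0]]]'

```text
t: 3.62
ee_pos: [451.6, 142.1, 25.4]
orientation: [0.0, 0.707, 0.707, 0.001]
wrist_force: [-1.3, -0.2, 5.0]
grip_width: 31.8
grasp_force: 39.2
```

>>> jog_arm --plan '[[[255,0,0,20,0,0,0],[255,0,0,60,0,0,0],[255,0,0,106,0,0,0],[255,9,50,106,0,0,0],[255,18,100,106,0,0,0]]]'

```text
t: 4.25
ee_pos: [470.0, 242.6, 132.2]
orientation: [0.001, 0.708, 0.706, 0.002]
wrist_force: [0.1, -1.2, -1.5]
grip_width: 31.6
grasp_force: 40.0
```

>>> jog_arm --plan '[[[255,9,50,0,0,0,0],[255,18,90,0,0,0,0],[255,18,100,0,0,0,0],[255,18,100,0,0,0,0],[255,18,100,0,0,0,0]]]'

```text
t: 4.88
ee_pos: [486.3, 340.4, 130.2]
orientation: [0.0, 0.707, 0.707, -0.001]
wrist_force: [0.1, -0.2, -0.9]
grip_width: 31.7
grasp_force: 40.0
```

```bash
python3 - <<'E'
from h import *
i=cam("wrist"); w=imaging.grab_frame("wrist"); s=imaging.grab_frame("scene")
st=status.get_state(); print(st['ee_pos'].round(1),st['wrist_force'].round(1),st['grip_width'])
u,v=map(int,w2px("scene",(487,342,95))); print(u-40,v-40)
a=cv2.resize(s[v-40:v+40,u-40:u+40],(400,400),interpolation=cv2.INTER_CUBIC)
b=cv2.resize(w,(400,300)); b=np.vstack([b,np.zeros((100,400,3),np.uint8)])
cv2.imwrite("pics/held.png",np.hstack([a,b])); cv2.imwrite("pics/held_s.png",s)
print("expected post top, flange centre, hub top px in crop:",[((w2px("scene",P)-[u-40,v-40])*5).round(0).tolist() for P in [(487,342,88),(487,342,108.4),(487,342,128)]])
E
```

```text
[486.6 340.5 130.4] [-0.3  0.  -1.8] 31.877110568021305
166 239
expected post top, flange centre, hub top px in crop: [[202.0, 214.0], [197.0, 182.0], [192.0, 151.0]]
```

View pics/held.png

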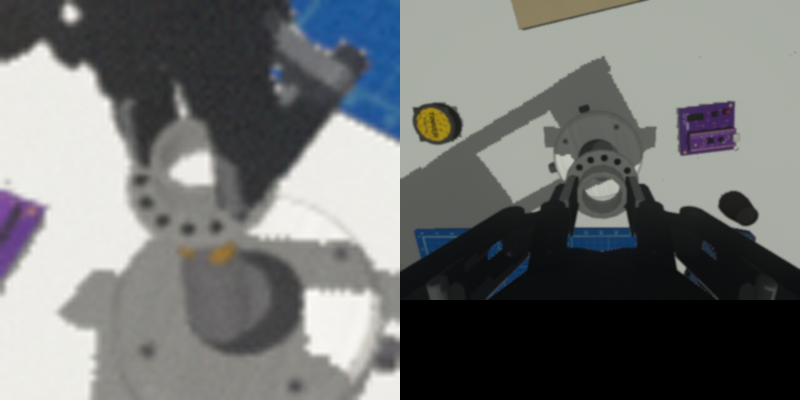

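The plate is held level over the post. Its flange is centred near crop (200,190), the post and balls show just under its front rim at (205,250), and the hub bore is open at (190,160). I'll descend carefully and watch the force.

>>> jog_arm --plan '[[[255,0,1,-8,0,0,0],[255,0,1,-16,0,0,0],[255,0,1,-22,0,0,0],[255,0,1,-26,0,0,0],[255,0,1,-26,0,0,0]]]'

```text
t: 5.6
ee_pos: [486.7, 342.9, 103.7]
orientation: [-0.0, 0.707, 0.707, -0.0]
wrist_force: [0.5, 0.7, -0.7]
grip_width: 32.2
grasp_force: 40.0
```

>>> jog_arm --plan '[[[255,0,0,-3,0,0,0],[255,0,0,-6,0,0,0],[255,0,0,-8,0,0,0],[255,0,0,-8,0,0,0]]]'

```text
t: 6.1
ee_pos: [486.9, 342.9, 96.1]
orientation: [-0.0, 0.707, 0.707, -0.0]
wrist_force: [0.2, -0.3, -1.5]
grip_width: 31.8
grasp_force: 40.0
```

```bash
python3 - <<'E'
from h import *
s=imaging.grab_frame("scene"); q=imaging.grab_frame("side")
st=status.get_state(); print(st['ee_pos'].round(1),st['wrist_force'].round(1),st['ft_torque'].round(2))
u,v=map(int,w2px("scene",(487,342,75))); a=cv2.resize(s[v-35:v+35,u-35:u+35],(400,400),interpolation=cv2.INTER_CUBIC)
u,v=map(int,w2px("side",(487,342,75)));b=cv2.resize(q[v-30:v+30,u-30:u+30],(400,400),interpolation=cv2.INTER_CUBIC)
cv2.imwrite("pics/on1.png",np.hstack([a,b]))
E
```

```text
[487.  343.   96.4] [ 0.1 -0.3 -0.7] [-0.01 -0.    0.03]
```

>>> jog_arm --plan '[[[255,0,0,-4,0,0,0],[255,0,0,-8,0,0,0],[255,0,0,-12,0,0,0],[255,0,0,-14,0,0,0],[255,0,0,-14,0,0,0]]]'

```text
t: 6.82
ee_pos: [486.9, 342.9, 82.0]
orientation: [-0.0, 0.707, 0.707, -0.0]
wrist_force: [1.4, 0.1, -1.6]
grip_width: 31.6
grasp_force: 40.0
```

>>> jog_arm --plan '[[[255,0,0,-2,0,0,0],[255,0,0,-4,0,0,0],[255,0,0,-4,0,0,0]]]'

```text
t: 7.2
ee_pos: [486.9, 342.9, 78.1]
orientation: [-0.0, 0.707, 0.707, -0.0]
wrist_force: [0.1, 1.1, -0.7]
grip_width: 31.7
grasp_force: 40.0
```

>>> jog_arm --plan '[[[255,0,0,-6,0,0,0],[255,0,0,-12,0,0,0],[255,0,0,-18,0,0,0],[255,0,0,-24,0,0,0],[255,0,0,-28,0,0,0]]]'

```text
t: 7.82
ee_pos: [486.8, 342.9, 49.7]
orientation: [-0.0, 0.707, 0.707, -0.0]
wrist_force: [-0.4, 0.3, -1.4]
grip_width: 32.1
grasp_force: 40.0
```

>>> jog_arm --plan '[[[255,0,0,-3,0,0,0],[255,0,0,-6,0,0,0],[255,0,0,-8,0,0,0],[255,0,0,-8,0,0,0]]]'

```text
t: 8.32
ee_pos: [487.0, 343.0, 42.8]
orientation: [0.0, 0.707, 0.707, 0.0]
wrist_force: [-0.9, -1.1, 2.6]
grip_width: 31.9
grasp_force: 40.4
```

>>> jog_arm --plan '[[[255,0,0,-1,0,0,0],[0,0,0,0,0,0,0],[0,0,0,0,0,0,0],[0,0,0,0,0,0,0],[0,0,0,0,0,0,0]]]'

```text
t: 8.95
ee_pos: [487.0, 342.9, 42.1]
orientation: [-0.0, 0.707, 0.707, -0.0]
wrist_force: [0.1, 0.9, -0.1]
grip_width: 85.0
grasp_force: 0.0
```

>>> jog_arm --plan '[[[0,0,0,20,0,0,0],[0,0,0,70,0,0,0],[0,0,0,120,0,0,0],[0,0,-55,120,0,0,0],[0,0,-110,120,0,0,0]]]'

```text
t: 9.57
ee_pos: [487.5, 232.5, 163.3]
orientation: [0.001, 0.706, 0.708, 0.001]
wrist_force: [0.3, -0.6, -0.8]
grip_width: 85.5
grasp_force: 0.0
```

>>> jog_arm --plan '[[[0,0,-55,0,0,0,0],[0,0,-110,0,0,0,0],[0,0,-165,0,0,0,0],[0,0,-220,0,0,0,0],[0,0,-268,0,0,0,0]]]'

```text
t: 10.2
ee_pos: [486.8, -37.0, 162.4]
orientation: [0.0, 0.707, 0.707, 0.0]
wrist_force: [0.5, 1.1, 0.2]
grip_width: 85.0
grasp_force: 0.0
```

>>> jog_arm --plan '[[[0,0,0,0,0,0,0],[0,0,0,0,0,0,0],[0,0,0,0,0,0,0]]]'

```text
t: 10.58
ee_pos: [486.8, -33.8, 162.2]
orientation: [-0.0, 0.707, 0.708, 0.0]
wrist_force: [0.3, -0.4, 1.0]
grip_width: 85.4
grasp_force: 0.0
```

```bash
python3 part.py spacer 486 31 gray 26.7 2.7; python3 - <<'E'
from h import *
i=cam("wrist"); im=cv2.imread("pics/spacer.png")
s=imaging.grab_frame("scene")
u,v=map(int,w2px("wrist",(486,31,26.7),i)); a=cv2.resize(im[max(0,v-60):v+60,u-60:u+60],(400,400))
u,v=map(int,w2px("scene",(487,342,40))); b=cv2.resize(s[v-40:v+40,u-40:u+40],(400,400),interpolation=cv2.INTER_CUBIC)
cv2.imwrite("pics/sp.png",np.hstack([a,b]))
E
```

```text
[486.9 -33.8 162.2] expected px (256, 117)
ellipse [255.4, 115.8] [28.3 29.1] [[485.2, 32.1, 26.7], [484.9, 32.1, 2.7]]
ellipse [255.5, 116.0] [35.  36.2] [[485.2, 31.9, 26.7], [485.0, 31.9, 2.7]]
```

View pics/sp.png

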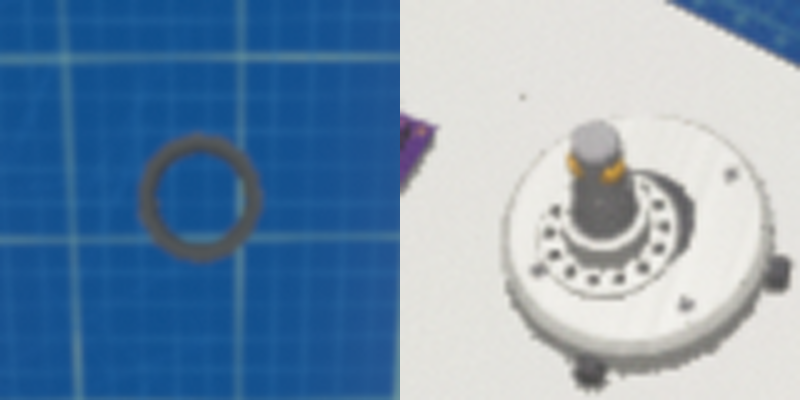

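The wrist half shows the grey spacer ring at (200,198). The scene half shows the plate seated flat on the deck with the post up through its hub at (597,180). Now I'll grasp the spacer at (485, 32).

>>> jog_arm --plan '[[[0,-1,40,-40,0,0,0],[0,-2,67,-80,0,0,0],[0,-2,67,-115,0,0,0],[0,-2,67,-134,0,0,0],[0,-2,67,-140,0,0,0]]]'

```text
t: 11.3
ee_pos: [484.2, 33.0, 21.1]
orientation: [-0.001, 0.706, 0.708, -0.001]
wrist_force: [0.3, -0.6, 0.2]
grip_width: 85.3
grasp_force: 0.0
```

>>> jog_arm --plan '[[[150,0,0,0,0,0,0],[150,0,0,0,0,0,0],[255,0,0,0,0,0,0],[255,0,0,0,0,0,0],[255,0,0,0,0,0,0]]]'

```text
t: 11.92
ee_pos: [485.7, 31.9, 23.3]
orientation: [0.001, 0.707, 0.707, 0.001]
wrist_force: [-1.0, -0.1, 6.4]
grip_width: 31.7
grasp_force: 39.8
```

>>> jog_arm --plan '[[[255,0,0,0,0,0,0],[255,0,0,0,0,0,0]]]'

```text
t: 12.18
ee_pos: [485.7, 31.9, 23.4]
orientation: [0.001, 0.707, 0.707, 0.001]
wrist_force: [-0.9, 1.0, 5.0]
grip_width: 31.8
grasp_force: 39.8
```

>>> jog_arm --plan '[[[255,0,0,20,0,0,0],[255,0,0,60,0,0,0],[255,0,0,107,0,0,0],[255,0,50,107,0,0,0],[255,1,105,107,0,0,0]]]'

```text
t: 12.8
ee_pos: [486.8, 137.3, 130.7]
orientation: [0.001, 0.708, 0.706, 0.001]
wrist_force: [0.1, -0.2, -1.1]
grip_width: 31.8
grasp_force: 40.1
```

>>> jog_arm --plan '[[[255,1,55,0,0,0,0],[255,1,110,0,0,0,0],[255,1,160,0,0,0,0],[255,1,200,0,0,0,0],[255,1,205,0,0,0,0]]]'

```text
t: 13.42
ee_pos: [487.0, 344.7, 129.4]
orientation: [-0.0, 0.706, 0.708, 0.001]
wrist_force: [0.1, -0.6, -1.2]
grip_width: 31.3
grasp_force: 40.1
```

>>> jog_arm --plan '[[[255,0,0.5,-8,0,0,0],[255,0,0.5,-16,0,0,0],[255,0,0.5,-22,0,0,0],[255,0,0.5,-27,0,0,0],[255,0,0.5,-27,0,0,0]]]'

```text
t: 14.05
ee_pos: [486.8, 341.8, 101.7]
orientation: [-0.0, 0.707, 0.707, -0.001]
wrist_force: [0.2, 0.1, -1.7]
grip_width: 31.4
grasp_force: 40.0
```

>>> jog_arm --plan '[[[255,0,0.5,-4,0,0,0],[255,0,0.5,-8,0,0,0],[255,0,0.5,-12,0,0,0],[255,0,0.5,-16,0,0,0],[255,0,0.5,-16,0,0,0]]]'

```text
t: 14.68
ee_pos: [486.7, 342.8, 85.8]
orientation: [-0.0, 0.707, 0.707, -0.0]
wrist_force: [-0.7, -0.5, -0.9]
grip_width: 31.5
grasp_force: 40.1
```

>>> jog_arm --plan '[[[255,0,0,-3,0,0,0],[255,0,0,-6,0,0,0],[255,0,0,-6,0,0,0]]]'

```text
t: 15.05
ee_pos: [486.8, 342.8, 80.0]
orientation: [-0.0, 0.707, 0.707, -0.0]
wrist_force: [0.6, -0.2, -0.1]
grip_width: 31.4
grasp_force: 40.1
```

>>> jog_arm --plan '[[[255,0,0,-2,0,0,0],[255,0,0,-4,0,0,0],[255,0,0,-4,0,0,0]]]'

```text
t: 15.42
ee_pos: [486.9, 342.9, 76.1]
orientation: [-0.0, 0.707, 0.707, -0.0]
wrist_force: [0.3, -0.6, -0.4]
grip_width: 31.6
grasp_force: 40.1
```

Bottom is at about 55 mm and free on the barrel. I'll go down to the hub, which should meet at TCP ≈ 60.7.

>>> jog_arm --plan '[[[255,0,0,-5,0,0,0],[255,0,0,-10,0,0,0],[255,0,0,-13,0,0,0],[255,0,0,-15,0,0,0],[255,0,0,-15,0,0,0]]]'

```text
t: 16.05
ee_pos: [486.9, 342.9, 61.1]
orientation: [-0.0, 0.707, 0.707, -0.0]
wrist_force: [0.2, 0.0, -0.8]
grip_width: 31.8
grasp_force: 40.1
```

>>> jog_arm --plan '[[[255,0,0,-1,0,0,0],[255,0,0,-1.5,0,0,0],[255,0,0,-1.5,0,0,0]]]'

```text
t: 16.42
ee_pos: [487.1, 343.1, 60.7]
orientation: [0.0, 0.707, 0.707, 0.0]
wrist_force: [-1.6, -1.5, 6.3]
grip_width: 31.5
grasp_force: 40.7
```

Contact came at 60.7 as predicted, so I'll release and move on to the cap.

>>> jog_arm --plan '[[[255,0,0,0,0,0,0],[0,0,0,0,0,0,0],[0,0,0,0,0,0,0],[0,0,0,0,0,0,0],[0,0,0,0,0,0,0]]]'

```text
t: 17.05
ee_pos: [487.0, 343.0, 59.6]
orientation: [-0.0, 0.707, 0.707, -0.0]
wrist_force: [-0.5, 0.4, 0.6]
grip_width: 85.3
grasp_force: 0.0
```

>>> jog_arm --plan '[[[0,0,0,15,0,0,0],[0,0,0,60,0,0,0],[0,0,0,110,0,0,0],[0,0,-50,110,0,0,0],[0,-4,-105,110,0,0,0]]]'

```text
t: 17.68
ee_pos: [484.2, 237.9, 172.1]
orientation: [0.001, 0.706, 0.708, 0.002]
wrist_force: [-0.1, 0.2, 0.4]
grip_width: 85.6
grasp_force: 0.0
```

>>> jog_arm --plan '[[[0,-4,-55,0,0,0,0],[0,-8,-110,0,0,0,0],[0,-12,-165,0,0,0,0],[0,-16,-220,0,0,0,0],[0,-20,-275,0,0,0,0]]]'

```text
t: 18.3
ee_pos: [463.1, -38.8, 171.1]
orientation: [0.001, 0.707, 0.707, 0.001]
wrist_force: [1.7, -0.2, 0.3]
grip_width: 85.9
grasp_force: 0.0
```

>>> jog_arm --plan '[[[0,0,-50,0,0,0,0],[0,0,-109,0,0,0,0],[0,0,-109,0,0,0,0],[0,0,-109,0,0,0,0],[0,0,-109,0,0,0,0]]]'

```text
t: 18.92
ee_pos: [462.8, -144.6, 170.0]
orientation: [-0.0, 0.707, 0.708, 0.0]
wrist_force: [-0.5, 0.7, -0.2]
grip_width: 85.8
grasp_force: 0.0
```

```bash
python3 part.py cap 463 -80 black 35.7 2.7; python3 - <<'E'
from h import *
im=cv2.imread("pics/cap.png"); s=imaging.grab_frame("scene")
c,K,V=cam("wrist")
u,v=map(int,w2px("wrist",(463,-80,35.7))); print(u-40,v-40)
a=cv2.resize(im[v-40:v+40,u-40:u+40],(400,400),interpolation=cv2.INTER_CUBIC)
u,v=map(int,w2px("scene",(487,342,50))); b=cv2.resize(s[v-40:v+40,u-40:u+40],(400,400),interpolation=cv2.INTER_CUBIC)
cv2.imwrite("pics/cp.png",np.hstack([a,b]))
E
```

```text
[ 462.8 -144.5  170. ] expected px (257, 117)
ellipse [257.5, 119.0] [17.4 18.3] [[463.0, -81.5, 35.7], [462.9, -81.9, 2.7]]
ellipse [257.6, 118.7] [41.1 42.5] [[463.1, -81.2, 35.7], [463.0, -81.6, 2.7]]
217 77
```

View pics/cp.png

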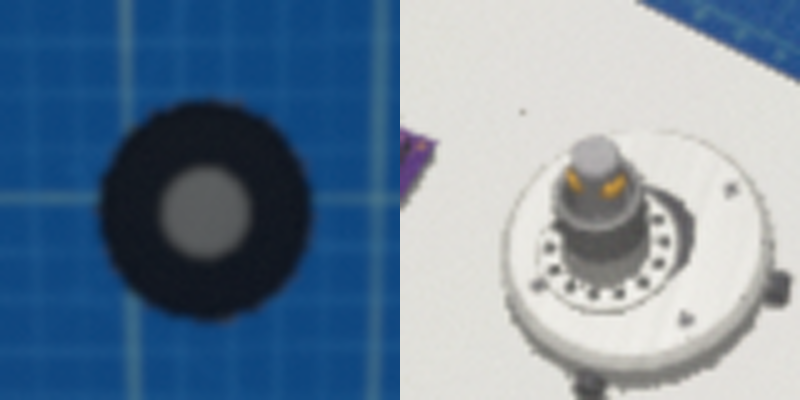

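The left half shows the cap from above: closed top with a pale dot, centre (206,212), about 39 mm across. The right half shows the spacer down on the hub, with the neck and balls above it at (597,180). Now I'll grasp the cap at (463, -81.4).

>>> jog_arm --plan '[[[0,0,40,-40,0,0,0],[0,0,64.5,-80,0,0,0],[0,0,64.5,-118,0,0,0],[0,0,64.5,-140,0,0,0],[0,0,64.5,-146,0,0,0]]]' --grip_force 70

```text
t: 19.65
ee_pos: [462.1, -80.2, 22.6]
orientation: [-0.001, 0.706, 0.708, -0.001]
wrist_force: [-0.1, 0.5, 0.5]
grip_width: 85.4
grasp_force: 0.0
```

>>> jog_arm --plan '[[[130,0,0,0,0,0,0],[130,0,0,0,0,0,0],[255,0,0,0,0,0,0],[255,0,0,0,0,0,0],[255,0,0,0,0,0,0]]]'

```text
t: 20.27
ee_pos: [463.7, -81.7, 25.3]
orientation: [0.001, 0.707, 0.707, 0.001]
wrist_force: [-0.4, 1.0, 7.3]
grip_width: 37.8
grasp_force: 69.3
```

>>> jog_arm --plan '[[[255,0,0,0,0,0,0],[255,0,0,0,0,0,0]]]'

```text
t: 20.52
ee_pos: [463.8, -81.7, 25.3]
orientation: [0.001, 0.707, 0.707, 0.001]
wrist_force: [-0.6, 1.7, 7.3]
grip_width: 38.1
grasp_force: 69.3
```

>>> jog_arm --plan '[[[255,0,0,20,0,0,0],[255,0,0,60,0,0,0],[255,0,0,110,0,0,0],[255,3,50,110,0,0,0],[255,6,104,110,0,0,0]]]'

```text
t: 21.15
ee_pos: [470.1, 22.7, 135.7]
orientation: [0.002, 0.708, 0.706, 0.002]
wrist_force: [0.5, -0.2, 0.0]
grip_width: 37.8
grasp_force: 70.5
```

>>> jog_arm --plan '[[[255,4,55,0,0,0,0],[255,8,110,0,0,0,0],[255,12,165,0,0,0,0],[255,16,220,0,0,0,0],[255,18,270,0,0,0,0]]]'

```text
t: 21.78
ee_pos: [487.2, 294.5, 134.6]
orientation: [0.0, 0.707, 0.707, 0.001]
wrist_force: [0.8, -0.5, -1.7]
grip_width: 37.8
grasp_force: 70.5
```

>>> jog_arm --plan '[[[255,0,40,0,0,0,0],[255,0,50,0,0,0,0],[255,0,50,-6,0,0,0],[255,0,50,-14,0,0,0],[255,0,50,-14,0,0,0]]]'

```text
t: 22.4
ee_pos: [486.2, 340.5, 118.7]
orientation: [-0.0, 0.708, 0.707, -0.001]
wrist_force: [0.4, 0.2, -1.0]
grip_width: 37.5
grasp_force: 70.5
```

>>> jog_arm --plan '[[[255,0,0,0,0,0,0],[255,0,0,-4,0,0,0],[255,0,0,-8,0,0,0],[255,0,0,-11,0,0,0],[255,0,0,-11,0,0,0]]]'

```text
t: 23.02
ee_pos: [486.7, 342.4, 108.4]
orientation: [-0.0, 0.707, 0.707, -0.0]
wrist_force: [-0.2, -0.4, -0.2]
grip_width: 38.0
grasp_force: 70.5
```

>>> jog_arm --plan '[[[255,0,0,-1,0,0,0],[255,0,0,-2,0,0,0],[255,0,0,-2,0,0,0]]]'

```text
t: 23.4
ee_pos: [486.9, 342.5, 106.8]
orientation: [-0.0, 0.707, 0.707, -0.0]
wrist_force: [0.5, 0.1, -1.0]
grip_width: 38.2
grasp_force: 70.5
```

The cap is over the post top with no side force. Next it goes down onto the balls.

>>> jog_arm --plan '[[[255,0,0,-2,0,0,0],[255,0,0,-4,0,0,0],[255,0,0,-5,0,0,0],[255,0,0,-5,0,0,0]]]'

```text
t: 23.9
ee_pos: [486.7, 342.4, 101.7]
orientation: [-0.0, 0.707, 0.707, -0.0]
wrist_force: [-1.3, -0.1, -1.0]
grip_width: 38.0
grasp_force: 70.6
```

>>> jog_arm --plan '[[[255,0,0,-1,0,0,0],[255,0,0,-2,0,0,0],[255,0,0,-2,0,0,0]]]'

```text
t: 24.28
ee_pos: [486.9, 342.5, 100.2]
orientation: [-0.0, 0.707, 0.707, 0.0]
wrist_force: [-1.6, -1.1, 3.9]
grip_width: 37.6
grasp_force: 71.0
```

>>> jog_arm --plan '[[[255,0,0,-1,0,0,0],[255,0,0,-2,0,0,0],[255,0,0,-3,0,0,0],[255,0,0,-3,0,0,0]]]'

```text
t: 24.78
ee_pos: [486.7, 342.4, 96.5]
orientation: [-0.0, 0.707, 0.707, -0.0]
wrist_force: [-2.2, 0.3, 0.4]
grip_width: 38.0
grasp_force: 70.7
```

>>> jog_arm --plan '[[[255,0,0,-1,0,0,0],[255,0,0,-2,0,0,0],[255,0,0,-3,0,0,0],[255,0,0,-3,0,0,0]]]'

```text
t: 25.28
ee_pos: [486.8, 342.4, 93.4]
orientation: [-0.0, 0.707, 0.707, -0.0]
wrist_force: [-2.2, 0.6, -1.5]
grip_width: 37.9
grasp_force: 70.6
```

>>> jog_arm --plan '[[[255,0,0,-2,0,0,0],[255,0,0,-4,0,0,0],[255,0,0,-6,0,0,0],[255,0,0,-6,0,0,0]]]'

```text
t: 25.78
ee_pos: [487.3, 342.5, 87.4]
orientation: [0.0, 0.707, 0.707, 0.0]
wrist_force: [-1.1, 0.7, -2.1]
grip_width: 37.8
grasp_force: 70.5
```

>>> jog_arm --plan '[[[255,0,0,-1,0,0,0],[255,0,0,-2,0,0,0],[255,0,0,-2,0,0,0]]]'

```text
t: 26.15
ee_pos: [487.4, 342.6, 86.6]
orientation: [0.0, 0.707, 0.707, 0.001]
wrist_force: [-1.6, -0.1, 4.8]
grip_width: 38.3
grasp_force: 71.1
```

Contact at 86.6 matches the predicted home height. I'll give it one firmer push to confirm, then release.

>>> jog_arm --plan '[[[255,0,0,-1,0,0,0],[255,0,0,-2,0,0,0],[255,0,0,-2,0,0,0]]]'

```text
t: 26.52
ee_pos: [487.4, 342.7, 86.5]
orientation: [0.0, 0.707, 0.707, 0.001]
wrist_force: [-4.6, -2.6, 17.4]
grip_width: 37.9
grasp_force: 72.4
```

>>> jog_arm --plan '[[[255,0,0,2,0,0,0],[0,0,0,2,0,0,0],[0,0,0,2,0,0,0],[0,0,0,2,0,0,0],[0,0,0,2,0,0,0]]]'

```text
t: 27.15
ee_pos: [487.1, 342.5, 85.6]
orientation: [-0.0, 0.707, 0.707, -0.0]
wrist_force: [0.2, -0.6, -0.1]
grip_width: 85.7
grasp_force: 0.0
```

>>> jog_arm --plan '[[[0,0,0,20,0,0,0],[0,0,0,60,0,0,0],[0,0,0,110,0,0,0],[0,0,-50,110,0,0,0],[0,0,-100,110,0,0,0]]]'

```text
t: 27.78
ee_pos: [487.5, 242.1, 196.7]
orientation: [0.001, 0.706, 0.708, 0.001]
wrist_force: [0.3, -0.1, 0.0]
grip_width: 85.4
grasp_force: 0.0
```

>>> jog_arm --plan '[[[0,0,0,0,0,0,0],[0,0,0,0,0,0,0],[0,0,0,0,0,0,0]]]'

```text
t: 28.15
ee_pos: [487.2, 243.5, 195.7]
orientation: [-0.0, 0.707, 0.707, 0.0]
wrist_force: [-0.2, 0.9, 0.5]
grip_width: 85.5
grasp_force: 0.0
```

```bash
python3 - <<'E'
from h import *
s=imaging.grab_frame("scene"); q=imaging.grab_frame("side")
u,v=map(int,w2px("scene",(487,342,55))); a=cv2.resize(s[v-40:v+40,u-40:u+40],(400,400),interpolation=cv2.INTER_CUBIC)
o=np.array([u-40,v-40]); print("scene cap top/bottom centre",[((w2px("scene",(487,342.5,z))-o)*5).round() for z in (97,64)])
u,v=map(int,w2px("side",(487,342,55)));b=cv2.resize(q[v-30:v+30,u-30:u+30],(400,400),interpolation=cv2.INTER_CUBIC)
o=np.array([u-30,v-30]); print("side",[((w2px("side",(487,342.5,z))-o)*6.67).round() for z in (97,64)])
cv2.imwrite("pics/fin.png",np.hstack([a,b]))
E
```

```text
scene cap top/bottom centre [array([189., 141.]), array([197., 191.])]
side [array([194., 100.]), array([199., 180.])]
```

View pics/fin.png

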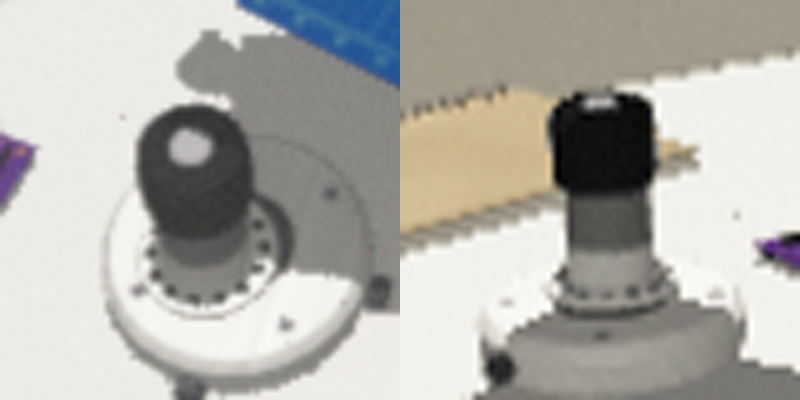

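The stack is complete. In both halves the cap sits straight and flush on the spacer, with no gap. The cap top's pale dot is at (190,147) where (189,141) was predicted, and the spacer is on the hub with the plate on the deck. The gripper is open and clear.

```bash
python3 -c "
from bench import r; print(r.hand_in())"
```

```text
the job is handed in; nothing more can be done
None
```

The extractor head is reassembled and handed in: plate, spacer and cap are seated on the post, the final push on the cap measured about 17 N, the arm is clear of everything, and it took about 28 s.

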